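Fit cover plate and keyed shaft to a worm gearbox

ROBOT

A 6-joint arm with a two-finger parallel gripper is mounted at the origin on a cart in front of the work surface, level with it; the furniture and walls round the work are solid. World frame = base frame: x ahead of the robot, y to its left, z up, the work surface at z = 0. Lengths are in mm, angles in rad, forces in N, time in s.
With the tool pointing down it reaches from about 275 to 750 mm from the base axis. Payload 10.2 kg.
Tool frame: the origin (TCP) lies at the very end of the fingers, on their centre line; the grasp point (between the pads) lies 19 mm behind it; z points along the fingers, y is the line along which they close (so a half turn about z gives the same grasp; the last joint's range is limited). The gripper opens to 85 mm and grips with 20 to 120 N. Pads are 22 mm wide; open, the fingers measure 114 mm over their backs; the gripper's body (76 mm by 85 mm) begins 54 mm behind the grasp point. The pads swing forward as they close: fully open they stand 13 mm farther back than shut.
Start: joints at [-1.526, 0.313, 1.498, -0, 1.331, -0.223], TCP at [138.907, -506.296, 231.294] pointing down, gripper open.
Joint ranges: [-2.94, 2.94], [-0.97, 2.17], [0.19, 2.56], [-1.23, 4.37], [0.02, 3.11], [-2.88, 2.88]. Speed limits (rad/s): [2.39, 2.39, 3.01, 3.14, 3.14, 3.14].

INTERFACE

Orientations are given as a unit quaternion [w, x, y, z].
In Python, from rig import ctrl gives the robot as it stands.
- The arm moves only by the tool step_arm, never from a script. Its argument "increments" is a list of rows, each a list of 3 entries, a list of its own where there are three numbers: the shift along the tool's x, y, z in cm, then the turn, a rotation vector about the tool's x, y, z in degrees, then the opening in per cent of the stroke, from 0 (shut) to 100 (fully open). A call has 1 to 8 rows; each row is the pose to reach, as a shift and turn from the pose commanded when the call began, along the tool's axes at that moment; what a row does not reach only later rows make up. A row lasts 1/8 s, in which the tool goes at most 62.5 mm and 10.7 degrees, less where a joint would pass 70% of its speed; a pose out of reach is approached as far as the arm can. A call with a gripper value outside its range is refused whole. The fingers move at their own pace and stop on an object; "squeeze" is the grip in N (left out, the last holds). Time passes only in rows, so rows that repeat a pose let the fingers close. It gives the time, the measured TCP pose, the force, the opening and the grip force at its end, in the units of the state.
- ctrl.sense(): the state, without advancing time (a new reading comes with each control period).
- ctrl.capture(name): name is "scene" or "top" or "wrist"; returns a dict with "img" (420x560x3 uint8, red, green, blue), "fx", "fy", "cx", "cy" (pixels), "extrinsics" (4x4, takes a point from camera to world coordinates). Camera axes: x right, y down, z forward; pixel columns grow to the right and rows downward; lengths in mm; the calibration is good to about 2 mm. A picture is of the moment at which its call begins. There is no depth.
- ctrl.finish_job(): hands the job in; it is judged then, once.
The state is a dict: "time_s": time; "joints": joint angles; "dq": joint speeds; "tau": joint torques, N m; "eef_pos": TCP position; "ee_rot": TCP orientation; "force": force on the tool from outside, world axes, zero at the start; "wrist_torque": the same for the moment, N m; "grip_width": opening from 0.0 (shut) to 1.0 (fully open); "grip_force": force on a finger pad.
Only numpy, scipy, OpenCV 4.12 (cv2) and the standard library are available. Lean on these libraries where they do the work, as an engineer would, in place of code of your own. Each camera call takes 0.05 s, during which the arm holds its last target. There are 200 camera calls.

TASK

Fit the output side of the small worm gearbox that lies on the bench. Lay the steel cover plate over the hub that stands up from the gearbox's top face, its two screw holes over the two threaded holes, and press it down on the stiff rubber seal ring until it lies flat on the face. Then take the keyed shaft out of the wooden block, put its nose into the hub, turn it until its key slips into the keyway, push it fully home against the spring in the bore until its collar meets the hub, and finish while still holding it pushed home in the gripper (do not let go: it would spring up); leave the other things on the bench alone.

Things in the scene. Friction and masses are not known exactly. Their poses are not given: they have to be found in the camera images.
- gearbox: Grey cast worm gearbox, fixed. Origin: on the bench, on the hub's axis. x points from the hub to the motor, z up. Housing 104 (x) by 96 (y) mm, flat top face 62 mm above the origin; two threaded holes in that face at x = +36 and -36 mm, y = 0. Motor along +x to x = 168 mm, 65 mm high, 64 mm wide, terminal box on its +y side to y = 54 mm.
- hub_top (a point): Centre of the hub's mouth, 74 mm above the bench, axes as the gearbox's. The hub is a fixed steel tube 41 mm across, 12 mm proud of the face; bore 26 mm. One keyway, 10.6 mm wide, 17.5 mm from axis to floor, runs down the whole bore; it points anywhere within 35 degrees to either side of the gearbox's -x. That angle is not given: see it, or feel for it by turning the shaft.
- seal_ring (a joint): Black rubber ring round the hub, 54 mm across, under the cover: how far it is pressed down, in m. 0: its top stands 5 mm above the face; 0.005: flush with the face. It yields at about 6 N and stays where it is pushed, so a cover merely laid on it stays about 5 mm too high.
- spring_seat (a joint): Spring seat down in the hub's bore: how far it is pressed down, in m. At 0 its top is 54 mm below the hub's mouth; the shaft's nose meets it 8 mm before home and pushes it to 0.008. It pushes back with 8 N at 0 and 12 N at 0.008, more than the shaft's weight.
- cover: Loose flat steel cover plate with rounded corners, 92 (x) by 64 (y) by 10 mm thick, about 0.18 kg, lying flat on the bench. Origin: centre of its underside. Middle hole 46 mm across, two screw holes 8.6 mm across at x = +36 and -36 mm. Fits either way round. Fitted, its origin is 62 mm above the gearbox's and its x lies along the gearbox's x.
- shaft: Loose steel keyed shaft, about 0.34 kg, upright, nose down, in one hole of the wooden block. Origin: centre of the nose's tip, z up. From the tip: nose 18 mm across to 18 mm, cone to 23 mm, shaft 24 mm across to the collar (56 mm across, 62 to 68 mm up). Fully home, collar on the hub, the tip is 12 mm above the gearbox's origin; let go there, it springs up 8 mm.
- key_end (a point): Lower end of the shaft's key, 30 mm above the nose's tip and 14 mm from the axis on the shaft's -x side. The key is 8 mm wide, round at the end, reaches 16 mm from the axis and up to 60 mm above the tip. Off the keyway it stops on the hub's top, with the tip 44 mm above the gearbox's origin.
- tang (a point): Middle of the shaft's top tang, 90 mm above the nose's tip. The tang stands from 68 to 111 mm above the tip and is 16 mm thick along the shaft's y, between two flats, and 22 mm along its x: grip it across y.
- stand: Wooden block, fixed, 150 (x) by 70 (y) by 40 mm high; origin: centre of its underside. Two holes 26 mm across and 28 mm deep at x = -40 and +40 mm: the keyed shaft stands in either one, the drift in the other.
- drift: Dark plain steel drift (no key, no collar), 24 mm across, 82 mm long, upright in the block's other hole; leave it there. Origin: centre of its lower end.
- screw_cup: See-through cup of small screws, 64 mm across, 71 mm high, behind the work; bystander. Origin: centre of its underside.
- screw_carton: Closed carton of screws, 60 by 100 by 45 mm, behind the work; bystander. Origin: centre of its underside.
There are look-alikes about, which are no part of the job. Leave any orange look-alike of the shaft alone. There is more than one size of the cover; the one meant has the size given above.

How it is judged:
By the outcome, as a careful person would: the job done as asked, in the order asked, and still so for the second after the job is handed in, while the arm keeps its last pose, push and grip.
It also fails if it takes over 61 s, if anything falls off the work surface, if the arm or the gripper's body presses on something with over 40 N, if the wrist force passes 120 N, or if a joint passes its speed limit or range.

## Working session

There is one attempt and no reset: what is moved stays moved. The work goes in short steps, Python scripts to look and compute and a tool call to move; the robot and the scene stay as the last step left them, time stands still between calls to the robot, and variables do not carry over. Pictures are saved under pics/ and viewed, at most 10 in all, crops included, and the job is handed in when it is done.

Besides the shell and the picture viewer there is one more tool, called after ">>>" as name(argument=value, ...) on one line, values as JSON. step_arm: Moves the arm, as the interface text tells. Its arguments: {"type":"object","properties":{"increments":{"type":"array"},"squeeze":{"type":"number"}},"required":["increments"]}

```bash
ls; mkdir -p pics; python3 - <<'E'
from rig import ctrl
import cv2,numpy as np,pickle
d={}
for n in("scene","top"):
    c=ctrl.capture(n); d[n]=c
    cv2.imwrite(f"pics/{n}0.png",cv2.resize(c["img"][:,:,::-1],(800,600),interpolation=cv2.INTER_CUBIC))
    print(n,c["fx"],c["fy"],c["cx"],c["cy"],np.round(c["extrinsics"],3).tolist())
pickle.dump(d,open("d0.pkl","wb"))
print(ctrl.sense())
E
```

```text
pics
scene 380.8623222667382 380.8623222667382 278.253377121776 214.84927802638705 [[-0.82, -0.356, 0.449, 146.885], [-0.573, 0.494, -0.654, 565.074], [0.011, -0.793, -0.609, 619.838], [0.0, 0.0, 0.0, 1.0]]
top 496.4456761788244 496.4456761788244 273.3292781676488 202.99749713290103 [[-0.0, -0.986, 0.169, 365.033], [-1.0, 0.005, 0.027, -64.049], [-0.027, -0.169, -0.985, 1326.172], [0.0, 0.0, 0.0, 1.0]]
{'time_s': 0.1, 'joints': array([-1.52641586e+00,  3.13384628e-01,  1.49832240e+00,  3.90846758e-06,
        1.33100320e+00, -2.23424889e-01]), 'dq': array([ 0.0002821 , -0.00046712, -0.00364541, -0.00063705, -0.00157141,
       -0.00048688]), 'tau': array([ 2.86199822e-03, -4.12903798e+01, -2.60144144e+01, -2.32633938e-04,
        3.01663931e-03,  7.57681960e-06]), 'eef_pos': array([ 138.89001926, -506.0709116 ,  230.81169442]), 'ee_rot': array([-5.56383403e-04,  9.91048331e-01,  1.33502411e-01,  5.18478486e-05]), 'force': array([0.09653974, 0.37683696, 0.84816954]), 'wrist_torque': array([ 0.03814848, -0.01587475, -0.0194298 ]), 'grip_force': 0.0, 'grip_width': 0.9990339415945766}
```

View pics/top0.png

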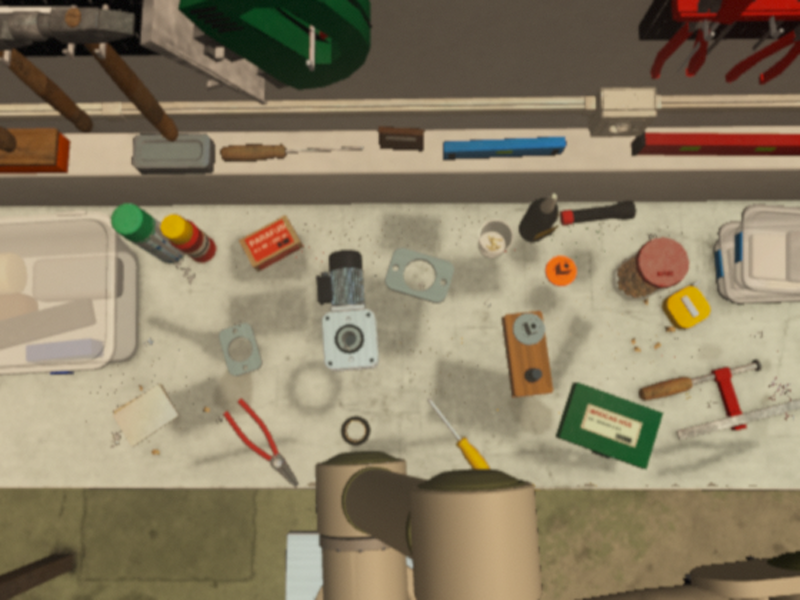

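View pics/scene0.png

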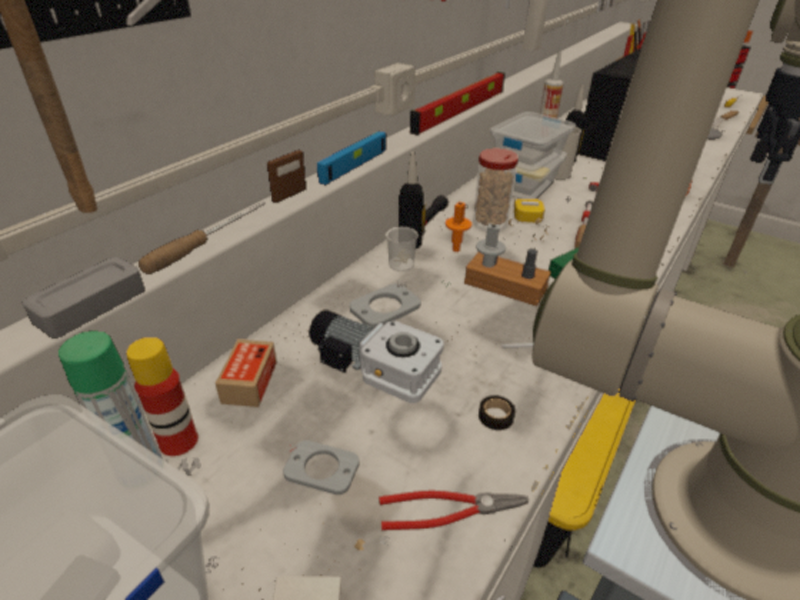

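Top view: the gearbox hub is at (349,338) with the motor toward the top, which is +x. There are two cover candidates: (420,274), about 67 px or 125 mm long, and (239,348), about 50 px or 92 mm long. The second fits the given size. The shaft is grey with a tang, at (528,328) in the block, and the drift is at (533,375). The orange look-alike at (561,270) is to be left alone. I'll confirm this with a crop and numbers.

```bash
cat >h.py <<'E'
import numpy as np,cv2,pickle
def ray(c,uv,z):
    E=np.array(c["extrinsics"]);d=E[:3,:3]@np.array([(uv[0]-c["cx"])/c["fx"],(uv[1]-c["cy"])/c["fy"],1.])
    o=E[:3,3];return (o+d*(z-o[2])/d[2])
def proj(c,p):
    E=np.array(c["extrinsics"]);q=E[:3,:3].T@(np.array(p,float)-E[:3,3]);return np.array([c["fx"]*q[0]/q[2]+c["cx"],c["fy"]*q[1]/q[2]+c["cy"]])
def shot(name,f=None):
    from rig import ctrl
    c=ctrl.capture(name)
    if f: pickle.dump(c,open(f,"wb"))
    return c
E
python3 - <<'E'
from h import *
d=pickle.load(open("d0.pkl","rb"));c=d["top"];im=c["img"]
cv2.imwrite("pics/crop1.png",cv2.resize(im[165:290,140:400,::-1],None,fx=3,fy=3,interpolation=cv2.INTER_CUBIC))
s=.7
hsv=cv2.cvtColor(im,cv2.COLOR_RGB2HSV)
for nm,(u,v) in dict(small=(227,355),big=(393,270),face=(330,355),shaft=(520,320)).items():
    print(nm,hsv[int(v*s),int(u*s)],im[int(v*s),int(u*s)])
print('bench',im[int(400*s),int(400*s)],im[245,150])
for nm,uv,z in(("hub",(349,338),74),("small",(239,348),10),("big",(420,274),10),("shaft",(528,328),80),("drift",(533,375),94)):
    print(nm,ray(c,np.array(uv)*s,z).round())
# contours of steel colour: bluish (B>=R)
i=im.astype(int);m=((i[:,:,2]-i[:,:,0]>2)&(i[:,:,0]>70)).astype(np.uint8)*255
m=cv2.morphologyEx(m,cv2.MORPH_CLOSE,np.ones((3,3)))
for k in cv2.findContours(m,cv2.RETR_EXTERNAL,cv2.CHAIN_APPROX_NONE)[0]:
    if cv2.contourArea(k)>200:
        r=cv2.minAreaRect(k)
        if 150<r[0][0]<400 and 160<r[0][1]<300:
            z=10 if not(230<r[0][0]<260 and r[0][1]>200) else 62
            b=np.array([ray(c,p,z)[:2] for p in cv2.boxPoints(r)])
            print(r[0],"ctr",b.mean(0).round(1),"sides",[np.linalg.norm(b[j]-b[j-1]).round(1) for j in(1,2)],"dirs",[np.degrees(np.arctan2(*(b[j]-b[j-1])[::-1])).round(1) for j in(1,2)])
E
```

```text
small [ 35  33 145] [142 145 126]
big [ 30  35 159] [159 159 137]
face [ 43  18 193] [187 193 179]
shaft [ 38  31 149] [144 149 131]
bench [186 177 149] [149 141 116]
hub [493.  43.  74.]
small [482. 255.  10.]
big [621. -84.  10.]
shaft [ 509. -272.   80.]
drift [ 427. -276.   94.]
```

View pics/crop1.png

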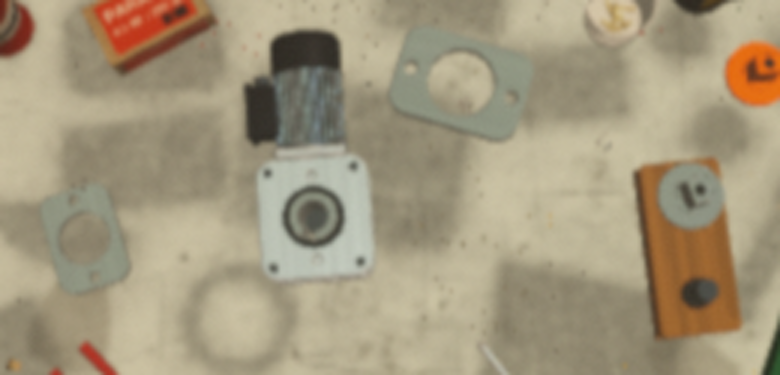

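Crop: the small plate is at crop (85,240), about 92 mm long, and is the cover. The plate at (460,82) is about 125 mm long, so it is the wrong size. The shaft is at crop (690,196) and the drift at (700,293). I'll move over the cover, whose long axis is at a yaw of about 16°.

>>> step_arm(increments=[[[53.2, -64.3, 0], [0, 0, 0], 100], [[53.2, -64.3, 0], [0, 0, 0], 100], [[53.2, -64.3, 0], [0, 0, 0], 100], [[53.2, -64.3, 0], [0, 0, 0], 100], [[53.2, -64.3, 0], [0, 0, 0], 100], [[53.2, -64.3, 0], [0, 0, 0], 100], [[53.2, -64.3, 0], [0, 0, 0], 100], [[53.2, -64.3, 0], [0, 0, 0], 100]])

```text
time_s: 1.1
eef_pos: [344.7, -48.5, 231.4]
ee_rot: [0.0, 0.991, 0.133, 0.0]
force: [0.7, -1.2, 0.1]
grip_width: 0.999
grip_force: 0.0
```

>>> step_arm(increments=[[[21.0, -25.5, 0], [0, 0, 0], 100], [[21.0, -25.5, 0], [0, 0, 0], 100], [[21.0, -25.5, 0], [0, 0, 0], 100], [[21.0, -25.5, 0], [0, 0, 0], 100], [[21.0, -25.5, 0], [0, 0, 0], 100], [[21.0, -25.5, 0], [0, 0, 0], 100], [[21.0, -25.5, 0], [0, 0, 0], 100]])

```text
time_s: 1.98
eef_pos: [479.2, 251.7, 230.5]
ee_rot: [0.0, 0.991, 0.134, -0.001]
force: [-0.4, -0.9, -0.6]
grip_width: 0.997
grip_force: 0.0
```

```bash
cat >>h.py <<'E'
def plan(p,yaw=None):
    """print shift (cm, tool axes) and turn to put TCP at p with tool x at world yaw (deg)"""
    from rig import ctrl
    from scipy.spatial.transform import Rotation as Ro
    s=ctrl.sense();q=s["ee_rot"];R=Ro.from_quat([q[1],q[2],q[3],q[0]])
    sh=R.inv().apply(np.array(p)-s["eef_pos"])/10
    cur=np.degrees(np.arctan2(R.as_matrix()[1,0],R.as_matrix()[0,0]))
    a=None
    if yaw is not None:
        t=np.radians(yaw);T=Ro.from_matrix(np.array([[np.cos(t),np.sin(t),0],[np.sin(t),-np.cos(t),0],[0,0,-1]]))
        a=np.degrees((R.inv()*T).as_rotvec()).round(1)
    print("pos",s["eef_pos"].round(1),"yaw",cur.round(1),"t",s["time_s"],"F",s["force"].round(1),"shift",sh.round(2),"turn",a,"j6",s["joints"][5].round(2))
E
python3 - <<'E'
from h import *
c=shot("wrist","w1.pkl")
cv2.imwrite("pics/w1.png",c["img"][:,:,::-1])
print(c["fx"],c["cx"],c["cy"],np.round(c["extrinsics"],3).tolist())
plan((482,255,230))
E
```

```text
347.7128568277275 280.8703462687082 206.84685143832874 [[0.268, -0.919, -0.288, 551.202], [-0.963, -0.255, -0.081, 272.643], [0.001, 0.299, -0.954, 372.4], [0.0, 0.0, 0.0, 1.0]]
pos [479.1 250.8 230.8] yaw 15.4 t 2.025 F [-1.1  0.6  0.3] shift [ 0.39 -0.33  0.08] turn None j6 1.57
```

View pics/w1.png

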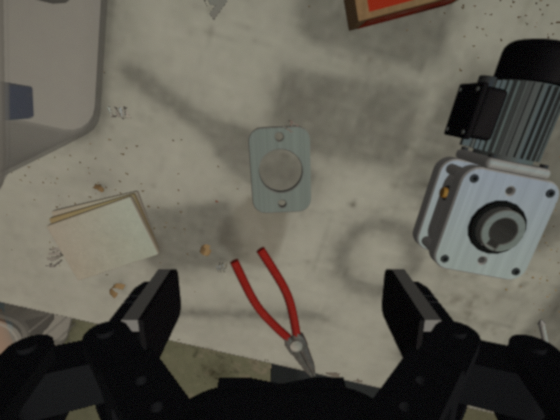

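The cover's hole is at (280,170), with screw holes at (280,137) and (283,204). The hub is at about (500,229), with face holes at (511,190) and (483,260). I'll measure both.

```bash
python3 - <<'E'
from h import *
c=pickle.load(open("w1.pkl","rb"));im=c["img"];i=im.astype(int)
for nm,uv,z in(("cov",(280,170),10),("s1",(280,137),10),("s2",(283,204),10),("hub",(500,229),74),("g1",(511,190),62),("g2",(483,260),62)): print(nm,ray(c,uv,z).round(1))
m=((i[:,:,1]-i[:,:,0]>=1)&(i[:,:,0]>60)).astype(np.uint8)*255
m=cv2.morphologyEx(m,cv2.MORPH_OPEN,np.ones((3,3)))
ks,h=cv2.findContours(m,cv2.RETR_CCOMP,cv2.CHAIN_APPROX_NONE)
for k,hh in zip(ks,h[0]):
    if cv2.contourArea(k)>150:
        r=cv2.minAreaRect(k)
        z=62 if r[0][0]>400 else 10
        b=np.array([ray(c,p,z)[:2] for p in cv2.boxPoints(r)])
        print("hole" if hh[3]>=0 else "outer",np.round(r[0]),"ctr",b.mean(0).round(1),"sides",[np.linalg.norm(b[j]-b[j-1]).round(1) for j in(1,2)],"dirs",[np.degrees(np.arctan2(*(b[j]-b[j-1])[::-1])).round(1) for j in(1,2)])
# ray from top image for hub cross-check
d=pickle.load(open("d0.pkl","rb"))["top"]; print("hub top",ray(d,(140+313/3,165+216/3),74).round(1), "cover top",ray(d,(140+85/3,165+239/3),10).round(1))
E
```

```text
cov [480.9 253.7  10. ]
s1 [514.  262.9  10. ]
s2 [445.6 240.5  10. ]
hub [494.4  47.7  74. ]
g1 [530.   46.1  62. ]
g2 [457.9  40.1  62. ]
outer [137. 224.] ctr [379.9 390.6] sides [np.float64(9.8), np.float64(54.3)] dirs [np.float64(-48.5), np.float64(-145.2)]
outer [497. 225.] ctr [492.6  42.1] sides [np.float64(109.5), np.float64(94.6)] dirs [np.float64(4.9), np.float64(-92.8)]
hole [495. 225.] ctr [494.1  45.2] sides [np.float64(52.5), np.float64(48.6)] dirs [np.float64(-22.5), np.float64(-115.2)]
outer [519. 168.] ctr [550.7  48.1] sides [np.float64(4.6), np.float64(57.2)] dirs [np.float64(14.1), np.float64(-85.8)]
outer [438. 199.] ctr [502.5 108.1] sides [np.float64(87.9), np.float64(24.5)] dirs [np.float64(-9.1), np.float64(-103.4)]
outer [280. 169.] ctr [480.2 254. ] sides [np.float64(62.2), np.float64(90.1)] dirs [np.float64(-74.5), np.float64(-163.0)]
hole [280. 170.] ctr [480.3 253.2] sides [np.float64(46.1), np.float64(46.8)] dirs [np.float64(-29.8), np.float64(-119.1)]
outer [523. 122.] ctr [587.4  63.8] sides [np.float64(68.7), np.float64(30.1)] dirs [np.float64(15.8), np.float64(-83.9)]
hub top [492.3  43.4  74. ] cover top [478.9 251.8  10. ]
```

>>> step_arm(increments=[[[0.19, -0.23, 5], [0, 0, -1], 86], [[0.19, -0.23, 11], [0, 0, -1], 86], [[0.19, -0.23, 17], [0, 0, -1], 86], [[0.19, -0.23, 21], [0, 0, -1], 86], [[0.19, -0.23, 22.3], [0, 0, -1], 86], [[0.19, -0.23, 22.3], [0, 0, -1], 86]])

```text
time_s: 2.78
eef_pos: [480.9, 253.2, 9.0]
ee_rot: [0.0, 0.99, 0.142, 0.0]
force: [0.2, -1.2, 0.6]
grip_width: 0.858
grip_force: 0.0
```

```bash
python3 - <<'E'
from h import *
c=shot("wrist","w2.pkl")
cv2.imwrite("pics/w2.png",c["img"][:,:,::-1])
plan((480.3,253.5,0),16.5)
E
```

```text
pos [481.5 253.6   9.8] yaw 16.3 t 2.825 F [0.5 0.1 1. ] shift [-0.11 -0.03  0.98] turn [ 0.  -0.1 -0.2] j6 1.56
```

View pics/w2.png

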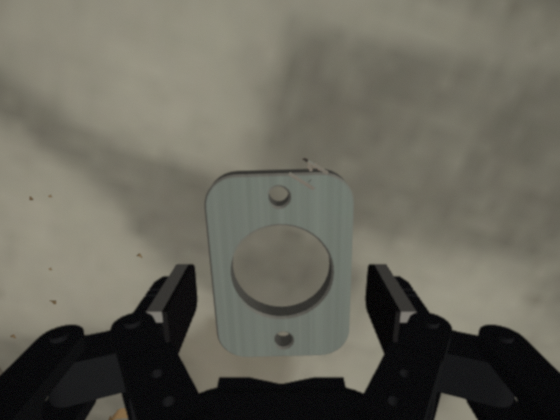

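The plate lies centred between the pads, with its hole at (281,267). I'll lower in small steps and watch the force.

>>> step_arm(increments=[[[-0.1, 0, 0.5], [0, 0, 0], 86], [[-0.1, 0, 1.0], [0, 0, 0], 86], [[-0.1, 0, 1.2], [0, 0, 0], 86], [[-0.1, 0, 1.2], [0, 0, 0], 86]])

```text
time_s: 3.32
eef_pos: [479.6, 253.5, -3.7]
ee_rot: [-0.0, 0.99, 0.142, -0.0]
force: [0.4, 0.4, 0.1]
grip_width: 0.86
grip_force: 0.0
```

>>> step_arm(increments=[[[0, 0, 0.05], [0, 0, 0], 70], [[0, 0, 0.05], [0, 0, 0], 60], [[0, 0, 0.05], [0, 0, 0], 60], [[0, 0, 0.05], [0, 0, 0], 60]], squeeze=70)

```text
time_s: 3.82
eef_pos: [479.9, 253.5, -3.2]
ee_rot: [0.0, 0.99, 0.142, 0.0]
force: [-4.2, -1.3, 9.6]
grip_width: 0.723
grip_force: 75.0
```

>>> step_arm(increments=[[[0, 0, -3], [0, 0, 0], 60], [[0, 0, -9], [0, 0, 0], 60], [[0, 0, -14], [0, 0, 0], 60], [[-3, 4, -15.5], [0, 0, 4], 60], [[-6.5, 8.5, -15.5], [0, 0, 8], 60], [[-10, 13.5, -15.5], [0, 0, 12.3], 60], [[-13.7, 18.2, -15.5], [0, 0, 12.3], 60], [[-13.7, 18.2, -15.5], [0, 0, 12.3], 60]])

```text
time_s: 4.82
eef_pos: [398.4, 37.7, 150.9]
ee_rot: [0.0, 0.999, 0.033, -0.0]
force: [-0.8, 0.6, -2.8]
grip_width: 0.722
grip_force: 78.5
```

```bash
python3 - <<'E'
from h import *
c=shot("wrist","w3.pkl")
cv2.imwrite("pics/w3.png",cv2.resize(c["img"][:,:,::-1],(800,600),interpolation=cv2.INTER_CUBIC))
plan((400,40,150),4)
from rig import ctrl; s=ctrl.sense(); print(s["grip_width"],s["grip_force"])
E
```

```text
pos [399.2  39.2 151. ] yaw 3.8 t 4.875 F [ 0.2  0.5 -1.9] shift [ 0.09 -0.08  0.1 ] turn [-0.  -0.  -0.2] j6 1.31
0.7201165958989645 78.53150725364685
```

View pics/w3.png

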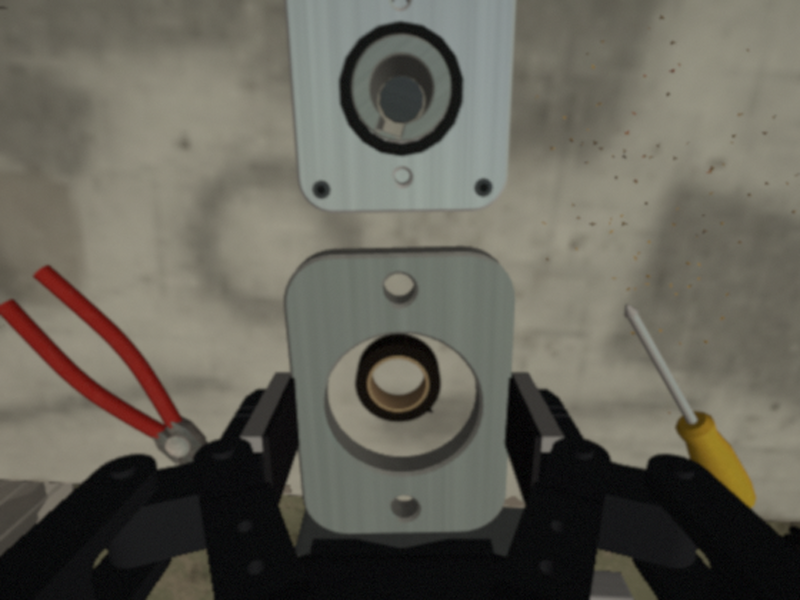

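The plate is held square. Its holes are at (399,286) and (404,506), and its middle is at (402,398). On the gearbox, the face holes are at (401,2) and (403,175), the seal ring centre is at (401,89), and the keyway notch is at (388,128), slightly to the image left of straight down. Next I'll compute the offsets.

```bash
python3 - <<'E'
from h import *
c=pickle.load(open("w3.pkl","rb"));im=c["img"]
g=cv2.cvtColor(im,cv2.COLOR_RGB2GRAY);s=.7
def ell(m,z,name,roi,amin=300):
    x0,y0,x1,y1=roi;mm=np.zeros_like(m);mm[y0:y1,x0:x1]=m[y0:y1,x0:x1]
    ks=[k for k in cv2.findContours(mm,cv2.RETR_EXTERNAL,cv2.CHAIN_APPROX_NONE)[0] if cv2.contourArea(k)>amin]
    for k in ks:
        e=cv2.fitEllipse(k); P=np.array([ray(c,p[0],z)[:2] for p in k]); (cx,cy),r=cv2.minEnclosingCircle(P.astype(np.float32))
        A=np.c_[2*P,np.ones(len(P))];w=np.linalg.lstsq(A,(P**2).sum(1),rcond=None)[0]
        print(name,np.round(e[0],1),"lsq ctr",w[:2].round(1),"r",np.sqrt(w[2]+w[:2]@w[:2]).round(1))
ell((g<50).astype(np.uint8),67,"seal outer z67",(225,5,340,120))
# hub outer: inside of the black ring
inner=cv2.floodFill((g<50).astype(np.uint8),None,(5,200),0)[1]
m=(g>=50).astype(np.uint8); n,l=cv2.connectedComponents(m,connectivity=4); mm=(l==l[int(60*s),int(372*s)]).astype(np.uint8)
ell(mm,74,"hub outer z74",(225,5,340,120))
for nm,uv,z in(("g1",(401,2),62),("g2",(403,175),62),("p1",(399,284),164),("p2",(404,505),164)): print(nm,ray(c,np.array(uv)*s,z).round(1))
# plate outline
i=im.astype(int);m=((i[:,:,1]-i[:,:,0]>=1)&(i[:,:,0]>60)).astype(np.uint8); m[:165]=0
k=max(cv2.findContours(m,cv2.RETR_CCOMP,cv2.CHAIN_APPROX_NONE)[0],key=cv2.contourArea)
r=cv2.minAreaRect(k);b=np.array([ray(c,p,164)[:2] for p in cv2.boxPoints(r)]);print("plate",r,b.mean(0).round(1),[np.linalg.norm(b[j]-b[j-1]).round(1) for j in(1,2)],[np.degrees(np.arctan2(*(b[j]-b[j-1])[::-1])).round(1) for j in(1,2)])
E
```

```text
seal outer z67 [280.3  61.6] lsq ctr [493.   44.7] r 25.3
hub outer z74 [280.5  61.4] lsq ctr [492.8  44.6] r 20.5
g1 [527.1  46.7  62. ]
g2 [458.   41.2  62. ]
p1 [436.   41.3 164. ]
p2 [364.3  35.  164. ]
plate ((280.0, 276.0), (194.0, 160.0), 90.0) [398.6  38.5] [np.float64(60.6), np.float64(90.7)] [np.float64(-86.2), np.float64(-172.3)]
```

>>> step_arm(increments=[[[5, 0, 0], [0, 0, 0], 60], [[9.3, 0, 0], [0, 0, 0], 60], [[9.3, 0, 4], [0, 0, 0], 60], [[9.3, 0, 7.2], [0, 0, 0], 60], [[9.3, 0, 7.2], [0, 0, 0], 60], [[9.3, 0, 7.2], [0, 0, 0], 60]])

```text
time_s: 5.62
eef_pos: [493.0, 47.5, 80.0]
ee_rot: [0.0, 0.999, 0.036, 0.001]
force: [0.2, 0.1, -1.7]
grip_width: 0.722
grip_force: 78.5
```

```bash
python3 - <<'E'
from h import *
c=shot("wrist","w4.pkl")
cv2.imwrite("pics/w4.png",cv2.resize(c["img"][120:400,95:465,::-1],(793,600),interpolation=cv2.INTER_CUBIC))
plan((493,44.6,78),4)
E
```

```text
pos [493.1  47.3  80.2] yaw 4.1 t 5.675 F [ 0.9  0.3 -1.4] shift [-0.03  0.26  0.22] turn [ 0.  -0.1  0.1] j6 1.36
```

View pics/w4.png

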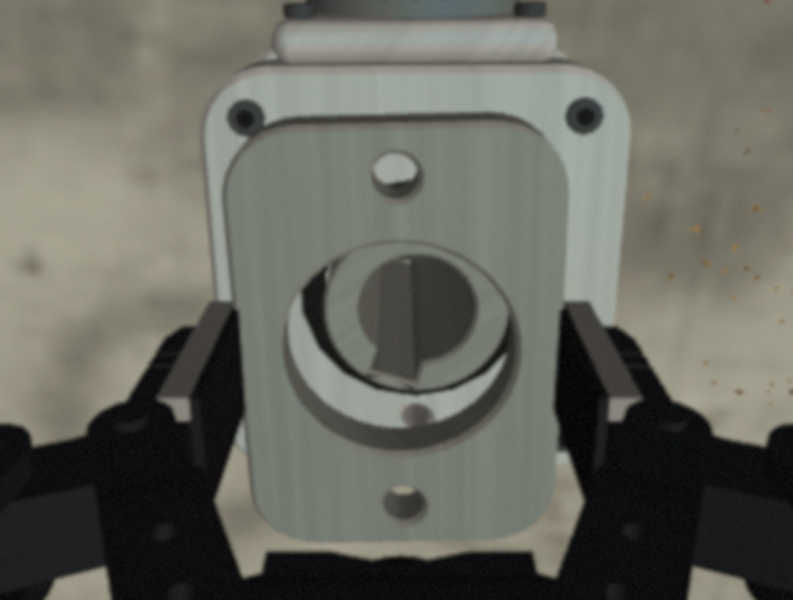

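The hub shows through the plate's hole, centred at about (418,318) against the plate's centre at about (402,340). The gearbox needs a small shift to the right, which I'll compute.

```bash
python3 - <<'E'
from h import *
c=pickle.load(open("w4.pkl","rb"));s=370/793
f=lambda p:np.array([95+p[0]*s,120+p[1]*s])
for nm,uv,z in(("p1",(397,171),93.4),("p2",(405,500),93.4),("hub L",(326,310),74),("hub R",(509,315),74),("hub bot",(420,390),74),("gs2",(418,415),62),("bore L",(358,308),74),("bore R",(477,308),74)): print(nm,f(uv).round(),ray(c,f(uv),z).round(1))
a=[ray(c,f(u),93.4)[:2] for u in((397,171),(405,500))]; print("plate ctr",(a[0]+a[1])/2,np.linalg.norm(a[0]-a[1]))
h=(ray(c,f((326,310)),74)+ray(c,f((509,315)),74))/2; print("hub",h)
# big hole outline top edge points
P=np.array([ray(c,f(u),93.4)[:2] for u in((286,335),(520,340),(402,241),(402,427))]);print(P.round(1))
E
```

```text
p1 [280. 200.] [530.2  50.9  93.4]
p2 [284. 353.] [459.3  44.1  93.4]
hub L [247. 265.] [491.8  63.7  74. ]
hub R [332. 267.] [493.5  23.6  74. ]
hub bot [291. 302.] [473.3  41.5  74. ]
gs2 [290. 314.] [458.6  40.5  62. ]
bore L [262. 264.] [492.8  56.8  74. ]
bore R [318. 264.] [494.7  30.8  74. ]
plate ctr [494.73777785  47.49897126] 71.18282790394922
hub [492.6865223   43.65513732  74.        ]
[[495.8  69.9]
 [498.   24.7]
 [516.8  49. ]
 [476.9  46. ]]
```

>>> step_arm(increments=[[[-0.15, 0.37, 0], [0, 0, 0], 60], [[-0.15, 0.37, 0], [0, 0, 0], 60], [[-0.15, 0.37, 0.6], [0, 0, 0], 60], [[-0.15, 0.37, 0.9], [0, 0, 0], 60], [[-0.15, 0.37, 1.2], [0, 0, 0], 60], [[-0.15, 0.37, 1.2], [0, 0, 0], 60]])

```text
time_s: 6.42
eef_pos: [490.8, 43.1, 66.5]
ee_rot: [-0.0, 0.999, 0.035, -0.0]
force: [0.1, 0.2, -2.8]
grip_width: 0.719
grip_force: 78.5
```

>>> step_arm(increments=[[[0, 0, 0.2], [0, 0, 0], 60], [[0, 0, 0.4], [0, 0, 0], 60], [[0, 0, 0.5], [0, 0, 0], 60], [[0, 0, 0.5], [0, 0, 0], 60]])

```text
time_s: 6.92
eef_pos: [491.0, 43.0, 62.0]
ee_rot: [0.0, 0.999, 0.035, 0.0]
force: [-1.6, 0.7, 3.1]
grip_width: 0.722
grip_force: 79.2
```

Force is now up about 5.5 N, which means the plate is on the seal. I'll press on.

>>> step_arm(increments=[[[0, 0, 0.1], [0, 0, 0], 60], [[0, 0, 0.2], [0, 0, 0], 60], [[0, 0, 0.3], [0, 0, 0], 60], [[0, 0, 0.4], [0, 0, 0], 60], [[0, 0, 0.4], [0, 0, 0], 60]])

```text
time_s: 7.55
eef_pos: [491.1, 43.0, 58.8]
ee_rot: [0.0, 0.999, 0.035, 0.0]
force: [-6.4, 0.6, 17.5]
grip_width: 0.721
grip_force: 80.7
```

>>> step_arm(increments=[[[0, 0, 0.1], [0, 0, 0], 60], [[0, 0, 0.1], [0, 0, 0], 60]])

```text
time_s: 7.8
eef_pos: [491.1, 43.0, 58.8]
ee_rot: [0.0, 0.999, 0.035, 0.0]
force: [-11.2, -0.7, 29.4]
grip_width: 0.721
grip_force: 82.0
```

>>> step_arm(increments=[[[0, 0, 0], [0, 0, 0], 88], [[0, 0, 0], [0, 0, 0], 88], [[0, 0, -4], [0, 0, 0], 88], [[-4, 0, -10], [0, 0, 0], 88], [[-4, 0, -10], [0, 0, 0], 88], [[-4, 0, -10], [0, 0, 0], 88]], squeeze=80)

```text
time_s: 8.55
eef_pos: [451.1, 40.2, 156.6]
ee_rot: [0.0, 0.999, 0.035, 0.0]
force: [0.5, 0.3, -0.6]
grip_width: 0.881
grip_force: 0.0
```

```bash
python3 - <<'E'
from h import *
c=shot("wrist","w5.pkl")
t=shot("scene","s5.pkl")
a=cv2.resize(c["img"][60:320,130:430,::-1],(690,598),interpolation=cv2.INTER_CUBIC)
cv2.imwrite("pics/w5.png",a)
plan((493,44.6,160),4)
E
```

```text
pos [451.   40.2 155.5] yaw 4.0 t 8.65 F [-0.8 -0.6 -0.5] shift [ 4.22 -0.14 -0.46] turn [-0.   0.1  0. ] j6 1.33
```

View pics/w5.png

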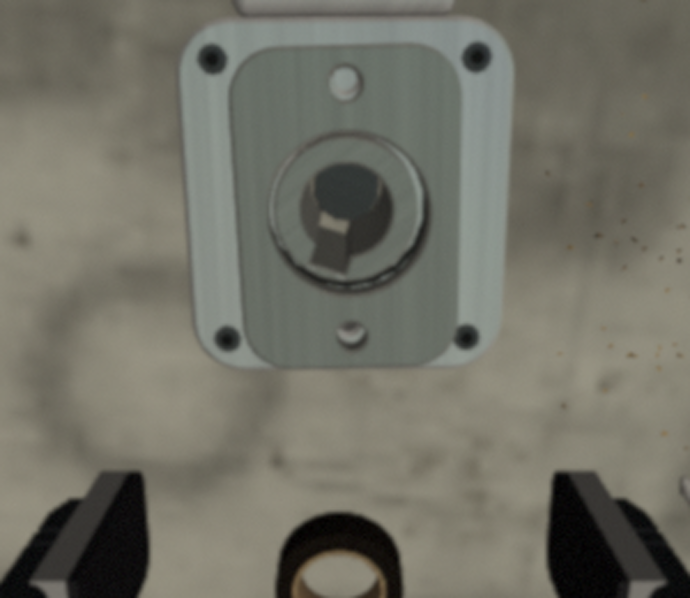

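The plate lies flat round the hub and the threads show through both screw holes, at (345,83) and (351,334). The hub centre is about (348,210), and the keyway floor at the mouth is between (311,263) and (347,273). I'll compute the keyway angle and the shaft's position and key angle.

```bash
python3 - <<'E'
from h import *
c=pickle.load(open("w5.pkl","rb"));s=300/690
f=lambda p:np.array([130+p[0]*s,60+p[1]*s])
R=lambda p,z:ray(c,f(p),z)[:2]
hub=np.array([(R((271,210),74)+R((425,210),74))[0]/2,(R((271,210),74)+R((425,210),74))[1]/2]);tb=(R((348,135),74)+R((348,288),74))/2
print("hub",hub.round(1),tb.round(1),"dia",np.linalg.norm(R((271,210),74)-R((425,210),74)).round(1),np.linalg.norm(R((348,135),74)-R((348,288),74)).round(1))
p1,p2=R((345,83),72),R((351,334),72);print("plate ctr",((p1+p2)/2).round(1),np.degrees(np.arctan2(*(p1-p2)[::-1])).round(1),np.linalg.norm(p1-p2).round(1))
h=np.array([tb[0],hub[1]])
k=[R(u,74) for u in((311,263),(347,273))]
print("key corners r",[np.linalg.norm(a-h).round(1) for a in k],"width",np.linalg.norm(k[0]-k[1]).round(1));v=(k[0]+k[1])/2-h;print("mid r",np.linalg.norm(v).round(1),"angle",np.degrees(np.arctan2(v[1],v[0])).round(1))
e=k[0]-k[1];print("floor-perp angle",np.degrees(np.arctan2(e[1],e[0])).round(1))
# top: shaft/stand
d=pickle.load(open("d0.pkl","rb"))["top"];g=lambda p:np.array([140+p[0]/3,165+p[1]/3])
print("collar",ray(d,g((690,196)),80).round(1),"drift top",ray(d,g((706,288)),94).round(1))
print("stand corners",[ray(d,g(u),40)[:2].round(0) for u in((637,170),(718,157),(741,328),(658,338))])
E
```

```text
hub [493.1  43.3] [492.1  43.2] dia 43.2 42.9
plate ctr [491.6  43.1] 5.5 70.9
key corners r [np.float64(17.6), np.float64(17.0)] width 10.7
mid r 16.4 angle 165.1
floor-perp angle 78.3
collar [ 507.6 -273.1   80. ] drift top [ 430.3 -281.3   94. ]
stand corners [array([ 535., -235.]), array([ 546., -305.]), array([ 399., -319.]), array([ 391., -249.])]
```

>>> step_arm(increments=[[[0, 2, -4.5], [0, 0, 0], 88], [[-2.2, 31.2, -4.5], [0, 0, 0], 88], [[-2.2, 31.2, -4.5], [0, 0, 0], 88], [[-2.2, 31.2, -4.5], [0, 0, 0], 88], [[-2.2, 31.2, -4.5], [0, 0, 0], 88], [[-2.2, 31.2, -4.5], [0, 0, 0], 88], [[-2.2, 31.2, -4.5], [0, 0, 0], 88], [[-2.2, 31.2, -4.5], [0, 0, 0], 88]])

```text
time_s: 9.65
eef_pos: [451.1, -272.0, 200.5]
ee_rot: [-0.001, 0.999, 0.035, -0.001]
force: [0.6, 1.0, -0.3]
grip_width: 0.88
grip_force: 0.0
```

```bash
python3 - <<'E'
from h import *
c=shot("wrist","w6.pkl")
cv2.imwrite("pics/w6.png",cv2.resize(c["img"][:,:,::-1],(800,600),interpolation=cv2.INTER_CUBIC))
plan((507,-273,230),4)
E
```

```text
pos [ 451.2 -271.6  200.9] yaw 4.1 t 9.7 F [-0.3  0.9  0. ] shift [ 5.55  0.53 -2.91] turn [-0.1  0.1  0.1] j6 0.73
```

View pics/w6.png

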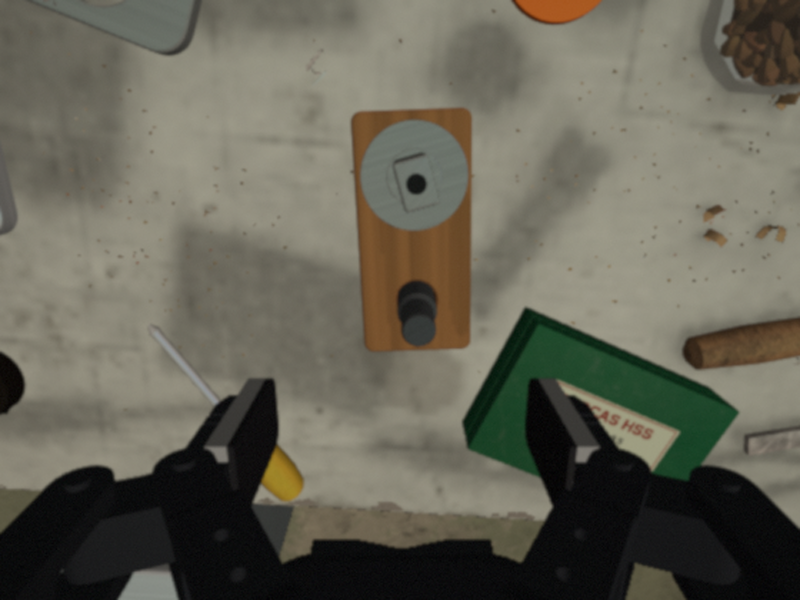

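The tang's top face has corners at about (394,160), (424,152), (440,205) and (407,212), with its long axis tilted to lower right. The key is hidden under the collar. I'll compute the centre and axis, and enlarge the scene view numerically for the key side.

```bash
python3 - <<'E'
from h import *
c=pickle.load(open("w6.pkl","rb"));s=.7
q=[ray(c,np.array(u)*s,123)[:2] for u in((394,160),(424,152),(440,205),(407,212))]
q=np.array(q);print(q.round(1),[np.linalg.norm(q[i]-q[i-1]).round(1) for i in range(4)],q.mean(0).round(1))
for a,b in((0,3),(1,2)):
    v=q[a]-q[b];print("ang",np.degrees(np.arctan2(v[1],v[0])).round(1))
for a,b in((1,0),(2,3)):
    v=q[a]-q[b];print("ang short",np.degrees(np.arctan2(v[1],v[0])).round(1))
print("collar L/R",ray(c,np.array((360,176))*s,80).round(1),ray(c,np.array((469,176))*s,80).round(1),"T/B",ray(c,np.array((414,121))*s,80).round(1),ray(c,np.array((414,230))*s,80).round(1))
print("centre hole",ray(c,np.array((416,184))*s,123).round(1))
print("cam",np.array(c["extrinsics"])[:3,3].round(0))
g=cv2.cvtColor(c["img"],cv2.COLOR_RGB2GRAY)[100:155,268:318]
e=cv2.Canny(cv2.GaussianBlur(g,(3,3),0),20,50)
l=cv2.HoughLinesP(e,1,np.pi/180,12,minLineLength=12,maxLineGap=3)
for a in l[:,0][:12]:
    P=ray(c,a[:2]+[268,100],123);Q=ray(c,a[2:]+[268,100],123);v=(P-Q);print(a+np.array([268,100]*2),np.linalg.norm(v).round(1),(np.degrees(np.arctan2(v[1],v[0]))%180).round(1))
E
```

```text
[[ 517.3 -263.6]
 [ 521.4 -276.1]
 [ 499.7 -285. ]
 [ 495.6 -270.8]] [np.float64(22.8), np.float64(13.2), np.float64(23.5), np.float64(14.8)] [ 508.5 -273.8]
ang 18.4
ang 22.3
ang short -71.4
ang short -73.9
collar L/R [ 506.4 -246.1   80. ] [ 510.5 -302.1   80. ] T/B [ 535.1 -271.7   80. ] [ 480.5 -276.1   80. ]
centre hole [ 507.9 -273.8  123. ]
cam [ 526. -266.  342.]
[276 111 285 149] 23.7 17.7
[274 116 282 147] 19.5 18.7
[274 115 297 109] 14.4 108.3
[283 148 300 142] 11.2 113.5
[286 149 305 144] 12.3 108.9
[277 111 295 106] 11.3 109.1
```

>>> step_arm(increments=[[[3, 0.3, 0], [0, 0, -7], 45], [[5.65, 0.6, 0], [0, 0, -14.4], 45], [[5.65, 0.6, 5], [0, 0, -14.4], 45], [[5.65, 0.6, 6], [0, 0, -14.4], 45], [[5.65, 0.6, 6], [0, 0, -14.4], 45]])

```text
time_s: 10.32
eef_pos: [508.0, -274.1, 142.3]
ee_rot: [-0.0, 0.987, 0.161, -0.0]
force: [-0.7, 0.5, 0.0]
grip_width: 0.453
grip_force: 0.0
```

```bash
python3 - <<'E'
from h import *
c=shot("wrist","w7.pkl")
plan((508,-273.8,84),18.5)
q=proj(c,(508,-273.8,123));print("tang top proj",q)
g=cv2.cvtColor(c["img"],cv2.COLOR_RGB2GRAY);x,y=q.astype(int)
r=g[y-25:y+25,x-25:x+25];k=cv2.findContours((r<55).astype(np.uint8),cv2.RETR_EXTERNAL,cv2.CHAIN_APPROX_NONE)[0]
for a in k:
    if cv2.contourArea(a)>8:
        b,rad=cv2.minEnclosingCircle(a);u=np.array(b)+[x-25,y-25];print("dark",u,rad,ray(c,u,123).round(1))
E
```

```text
pos [ 508.3 -274.6  143.2] yaw 18.5 t 10.375 F [-0.4 -0.5  0.2] shift [-0.01 -0.09  5.92] turn [ 0.1 -0.1 -0. ] j6 0.55
tang top proj [281.87157033 252.79598854]
dark [282.28260803 252.152174  ] 7.9356279373168945 [ 508.4 -273.9  123. ]
dark [284.  228.5] 9.013978004455566 [ 520.8 -270.6  123. ]
```

The tang hole is confirmed at (508.4,-273.9). I'll lower and grip.

>>> step_arm(increments=[[[0, -0.05, 3], [0, 0, 0], 45], [[0, -0.05, 5.2], [0, 0, 0], 45], [[0, -0.05, 5.9], [0, 0, 0], 45], [[0, -0.05, 5.9], [0, 0, 0], 45], [[0, -0.05, 5.9], [0, 0, 0], 10], [[0, -0.05, 5.9], [0, 0, 0], 10], [[0, -0.05, 5.9], [0, 0, 0], 10], [[0, -0.05, 5.9], [0, 0, 0], 10]], squeeze=100)

```text
time_s: 11.38
eef_pos: [508.3, -274.5, 84.2]
ee_rot: [0.001, 0.987, 0.16, 0.001]
force: [-1.3, -0.1, 6.1]
grip_width: 0.176
grip_force: 97.8
```

>>> step_arm(increments=[[[0, 0, -2], [0, 0, 0], 10], [[0, 0, -5], [0, 0, 0], 10], [[0, 0, -11], [0, 0, 0], 10], [[0, 0, -15.5], [0, 0, 0], 10], [[1, -5, -15.5], [0, 0, 8], 10], [[2, -11, -15.5], [0, 0, 16], 10], [[3, -17, -15.5], [0, 0, 24], 10], [[4, -23, -15.5], [0, 0, 32], 10]])

```text
time_s: 12.38
eef_pos: [472.0, -41.4, 237.8]
ee_rot: [-0.0, 0.993, -0.121, -0.0]
force: [1.6, 1.0, -4.2]
grip_width: 0.176
grip_force: 98.8
```

```bash
python3 - <<'E'
from h import *
plan((450,120,240),-13.5)
from rig import ctrl;s=ctrl.sense();print(s["grip_width"],s["grip_force"],s["dq"].round(2))
E
```

```text
pos [472.  -41.4 237.8] yaw -13.8 t 12.375 F [ 1.6  1.  -4.2] shift [ -6.   -15.14  -0.22] turn [-0.   0.  -0.3] j6 1.48
0.1763798531736333 98.829106092453 [ 0.89 -0.32  0.4   0.   -0.08  1.99]
```

>>> step_arm(increments=[[[-3, -6, 0], [0, 0, 0], 10], [[-5, -12, 0], [0, 0, 0], 10], [[-5.8, -15, 0], [0, 0, 0], 10], [[-5.8, -15, 0], [0, 0, 0], 10]])

```text
time_s: 12.88
eef_pos: [450.9, 118.2, 237.7]
ee_rot: [-0.0, 0.993, -0.116, -0.0]
force: [0.5, -0.7, -3.8]
grip_width: 0.173
grip_force: 99.1
```

```bash
python3 - <<'E'
from h import *
c=shot("scene","s8.pkl");p=plan((492.6,43.4,240),-13.5)
from rig import ctrl;t=ctrl.sense()["eef_pos"]
q=proj(c,t-[0,0,30]);x,y=q.astype(int);print(q)
r=c["img"][max(0,y-50):y+50,max(0,x-65):x+65,::-1];cv2.imwrite("pics/s8.png",cv2.resize(r,None,fx=6,fy=6,interpolation=cv2.INTER_CUBIC))
for nm,z in(("tip",-72),("collar",-10)): print(nm,(proj(c,t+[0,0,z])-[max(0,x-65),max(0,y-50)])*6)
E
```

```text
pos [451.2 116.9 237.7] yaw -13.4 t 12.925 F [-0.  -0.4 -4.4] shift [ 5.73  6.19 -0.23] turn [0.  0.  0.1] j6 1.81
[279.78667978 213.09705968]
tip [392.91145735 408.72107256]
collar [395.62998302 246.17855087]
```

View pics/s8.png

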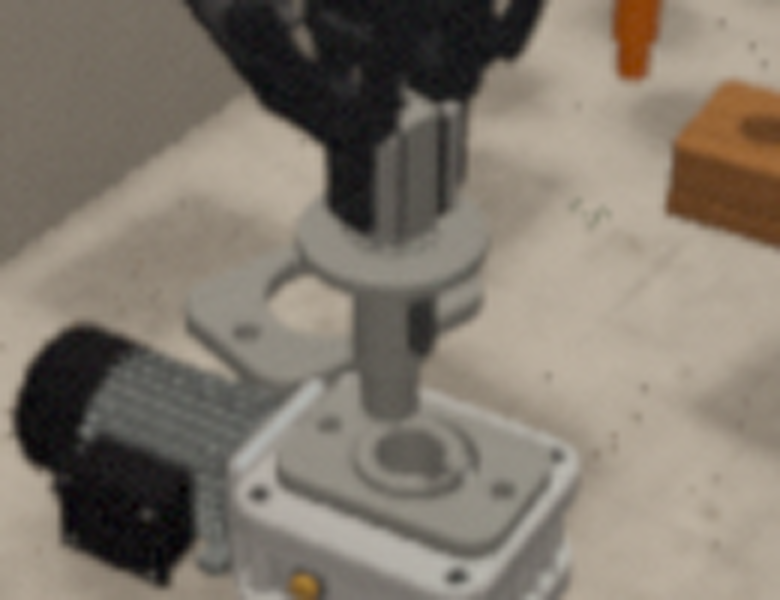

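The key shows at (425,325) in the crop, on the robot side (-x), so key = tool -x. Yaw -13.5° therefore points it at the keyway. I'll go over the hub.

>>> step_arm(increments=[[[4, 4.3, 0], [0, 0, 0], 10], [[5.75, 6.15, 0], [0, 0, 0], 10], [[5.75, 6.15, 4], [0, 0, 0], 10], [[5.75, 6.15, 7.5], [0, 0, 0], 10], [[5.75, 6.15, 7.5], [0, 0, 0], 10], [[5.75, 6.15, 7.5], [0, 0, 0], 10]])

```text
time_s: 13.68
eef_pos: [493.9, 42.3, 164.3]
ee_rot: [0.0, 0.993, -0.118, 0.001]
force: [-0.5, -0.5, -3.7]
grip_width: 0.175
grip_force: 99.1
```

```bash
python3 - <<'E'
from h import *
plan((492.8,43.6,140),-13.5)
from rig import ctrl;s=ctrl.sense();print(s["dq"].round(3),s["grip_width"])
E
```

```text
pos [493.9  42.3 164.3] yaw -13.6 t 13.675 F [-0.5 -0.5 -3.7] shift [-0.14 -0.1   2.43] turn [-0.  -0.1 -0.1] j6 1.66
[ 0.008 -0.013 -0.008 -0.    -0.004 -0.   ] 0.17458280882429866
```

>>> step_arm(increments=[[[-0.1, -0.1, 1], [0, 0, 0], 10], [[-0.1, -0.1, 2], [0, 0, 0], 10], [[-0.1, -0.1, 2.7], [0, 0, 0], 10], [[-0.1, -0.1, 3.2], [0, 0, 0], 10], [[-0.1, -0.1, 3.2], [0, 0, 0], 10]])

```text
time_s: 14.3
eef_pos: [492.3, 44.1, 130.5]
ee_rot: [-0.0, 0.993, -0.118, -0.0]
force: [0.2, -0.8, -4.0]
grip_width: 0.178
grip_force: 99.2
```

No contact, and the nose is in. Next comes the cone and then the key.

>>> step_arm(increments=[[[0.03, 0, 0.3], [0, 0, 0], 10], [[0.03, 0, 0.6], [0, 0, 0], 10], [[0.03, 0, 0.9], [0, 0, 0], 10], [[0.03, 0, 1.15], [0, 0, 0], 10], [[0.03, 0, 1.15], [0, 0, 0], 10]])

```text
time_s: 14.92
eef_pos: [492.6, 44.1, 119.1]
ee_rot: [-0.0, 0.993, -0.118, -0.0]
force: [0.4, -0.3, -3.7]
grip_width: 0.176
grip_force: 99.2
```

>>> step_arm(increments=[[[0, 0, 0.2], [0, 0, 0], 10], [[0, 0, 0.4], [0, 0, 0], 10], [[0, 0, 0.6], [0, 0, 0], 10], [[0, 0, 0.6], [0, 0, 0], 10]])

```text
time_s: 15.42
eef_pos: [492.6, 44.1, 113.1]
ee_rot: [-0.0, 0.993, -0.118, -0.0]
force: [0.3, -0.2, -3.7]
grip_width: 0.173
grip_force: 99.2
```

The key has entered, with no resistance at 3 mm below the stop height. I'll continue down.

>>> step_arm(increments=[[[0, 0, 0.4], [0, 0, 0], 10], [[0, 0, 0.8], [0, 0, 0], 10], [[0, 0, 1.2], [0, 0, 0], 10], [[0, 0, 1.6], [0, 0, 0], 10], [[0, 0, 1.9], [0, 0, 0], 10], [[0, 0, 1.9], [0, 0, 0], 10]])

```text
time_s: 16.18
eef_pos: [492.6, 44.1, 94.1]
ee_rot: [-0.0, 0.993, -0.118, -0.0]
force: [-0.0, 0.2, -3.4]
grip_width: 0.175
grip_force: 99.2
```

>>> step_arm(increments=[[[0, 0, 0.3], [0, 0, 0], 10], [[0, 0, 0.6], [0, 0, 0], 10], [[0, 0, 0.8], [0, 0, 0], 10], [[0, 0, 0.95], [0, 0, 0], 10], [[0, 0, 0.95], [0, 0, 0], 10]], squeeze=120)

```text
time_s: 16.8
eef_pos: [493.2, 44.0, 85.6]
ee_rot: [0.0, 0.993, -0.118, 0.001]
force: [-1.9, 0.3, 7.3]
grip_width: 0.177
grip_force: 118.1
```

>>> step_arm(increments=[[[0, 0, 0.1], [0, 0, 0], 10], [[0, 0, 0.2], [0, 0, 0], 10], [[0, 0, 0.25], [0, 0, 0], 10], [[0, 0, 0.25], [0, 0, 0], 10]])

```text
time_s: 17.3
eef_pos: [493.2, 44.0, 84.3]
ee_rot: [0.0, 0.993, -0.118, 0.001]
force: [-7.2, 0.2, 19.4]
grip_width: 0.17
grip_force: 120.3
```

>>> step_arm(increments=[[[0, 0, 0.05], [0, 0, 0], 10], [[0, 0, 0.05], [0, 0, 0], 10], [[0, 0, 0.05], [0, 0, 0], 10], [[0, 0, 0.05], [0, 0, 0], 10]])

```text
time_s: 17.8
eef_pos: [493.2, 44.0, 84.2]
ee_rot: [0.0, 0.993, -0.118, 0.001]
force: [-9.0, 0.6, 25.9]
grip_width: 0.17
grip_force: 121.1
```

```bash
python3 - <<'E'
from h import *
plan((493.2,44,84),-13.5)
c=shot("scene");a=pickle.load(open("s8.pkl","rb"))
# collar bottom / cover check: is the cover where it was, compare patches at the cover's corner and stand
for p in((529,24,72),(455,20,72),(458,66,72),(430,-280,94)):
    u,v=proj(c,p).astype(int);print(p,(u,v),np.abs(c["img"][v-4:v+5,u-4:u+5].astype(int)-a["img"][v-4:v+5,u-4:u+5]).mean().round(1))
E
```

```text
pos [493.2  44.   84.2] yaw -13.5 t 17.8 F [-9.   0.6 25.9] shift [-0.   -0.    0.02] turn [ 0.  -0.1 -0. ] j6 1.66
(529, 24, 72) (np.int64(274), np.int64(228)) 53.6
(455, 20, 72) (np.int64(302), np.int64(240)) 1.6
(458, 66, 72) (np.int64(290), np.int64(251)) 1.7
(430, -280, 94) (np.int64(372), np.int64(176)) 2.1
```

```bash
python3 -c "
from rig import ctrl
print(ctrl.finish_job())"
```

```text
the job is handed in; nothing more can be done
None
```

I handed the job in at about 18 s: the cover is pressed flat on the face, and the shaft is keyed into the hub and still held home in the gripper against the spring (about 26 N). No verdict came back.

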